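# Set and close the cam clamp on the grille frame

## Robot

A 6-joint arm with a two-finger parallel gripper is mounted at the origin on a cart in front of the work surface, level with it; the furniture and walls round the work are solid. World frame = base frame: x ahead of the robot, y to its left, z up, the work surface at z = 0. Lengths are in m, angles in rad, forces in N, time in s.
With the tool pointing down it reaches from about 0.2 to 0.875 m from the base axis. Payload 3.4 kg.
Tool frame: the origin (TCP) lies between the finger pads; the fingertips stand 17 mm ahead of it and the grasp point (between the pads) lies 2 mm behind it; z points along the fingers, y is the line along which they close (so a half turn about z gives the same grasp; the last joint's range is limited). The gripper opens to 94 mm and grips with 3 to 60 N. Pads are 16 mm wide; open, the fingers measure 119 mm over their backs; the gripper's body (75 mm by 177 mm) begins 78 mm behind the grasp point.
Start: joints at [-1.462, 0.276, 1.505, -0, 1.361, -0.121], TCP at [0.131, -0.56, 0.222] pointing down, gripper open.
Joint ranges: [-2.89, 2.89], [-0.75, 2.08], [0.22, 2.7], [-1.18, 4.32], [0.11, 2.71], [-2.7, 2.7]. Speed limits (rad/s): [2.57, 2.57, 3.14, 3.14, 3.14, 3.14].

## Interface

Orientations are given as a unit quaternion [x, y, z, w].
In Python, from bench import get_obs, camera, get_calibration, job_done gives the robot as it stands. The module is installed in compiled form; this text tells all that it offers.
- The arm moves only by the tool jog_arm, never from a script. Its argument "plan" is one flat list of numbers, 7 for each row, row after row: the shift along the tool's x, y, z in cm, then the turn, a rotation vector about the tool's x, y, z in rad, then the closure, from -1 (fully open) to 1 (shut). In form: [x, y, z, ax, ay, az, hand, x, y, z, ax, ay, az, hand, ...]. A call has 1 to 12 rows; each row is the pose to reach, as a shift and turn from the pose commanded when the call began, along the tool's axes at that moment; what a row does not reach only later rows make up. A row lasts 1/10 s, in which the tool goes at most 50 mm and 8.59 degrees, less where a joint would pass 70% of its speed; a pose out of reach is approached as far as the arm can. A call with a gripper value outside its range is refused whole. The fingers move at their own pace and stop on an object; "grip_force" is the grip in N (left out, the last holds). Time passes only in rows, so rows that repeat a pose let the fingers close. It gives the time, the measured TCP pose, the force, the opening and the grip force at its end, in the units of the state.
- get_obs(): the state, without advancing time (a new reading comes with each control period).
- camera(name): name is "side" or "top" or "wrist"; returns the picture (420x560x3 uint8, blue, green, red); there is no depth.
- get_calibration(name): a dict with "intrinsics" (3x3 intrinsics, pixels), "T" (4x4, takes a point from camera to world coordinates). Camera axes: x right, y down, z forward; pixel columns grow to the right and rows downward; lengths in m; the calibration is good to about 2 mm. A picture is of the moment at which its call begins: read the wrist's pose just before it. get_calibration takes no time and is no camera call; for the wrist camera it gives the pose at the moment of the call.
- job_done(): hands the job in; it is judged then, once.
The state is a dict: "t": time; "joint_pos": joint angles; "dq": joint speeds; "joint_torque": joint torques, N m; "tool_pos": TCP position; "eef_rot": TCP orientation; "ft_force": force on the tool from outside, world axes, zero at the start; "moment": the same for the moment, N m; "width": finger opening in m; "grip_force": force on a finger pad.
Only numpy, scipy, OpenCV 4.12 (cv2) and the standard library are available. Lean on these libraries where they do the work, as an engineer would, in place of code of your own. Each camera call takes 0.05 s, during which the arm holds its last target. There are 200 camera calls.

## Task

Two cam clamps stand on the bench with their levers raised; one of them has a black grille frame lying loose under its strap. On that clamp, turn the wing nut clockwise (seen from above) until its wings lie in line with the strap, and only then press its lever down flat so that the frame is clamped. Leave the empty clamp as it is and do not shift the frame.

Things in the scene. Friction and masses are not known exactly. Their poses are not given: they have to be found in the camera images.
- main_clamp: the clamp with the frame, fixed: steel base 200 x 66 mm (128 wide at the nest), 12 thick. Origin: centre of the base's underside; x along the strap from lever end to wing nut end, z up. Aluminium strap 150 x 30 mm along x, top at most 54 mm up. In this frame the nut's vertical axis is at x=+55, y=0 mm, the lever's pivot at x=-20, z=58 to 61. An identical empty clamp stands beside it
- main_nut (a joint): angle (rad) of its wing nut, growing clockwise from above: 0 = wings square across the strap (along clamp y), 1.571 = in line with the strap. Wings: a bar 52 mm long, 10 thick, z=67 to 93 mm above the bench; grip near z=82 across the 10 mm. Starts at 0.15 to 0.6, stops at 2.2, turns with 0.1 N m, stays where left. Each rad lowers strap and lever 2 mm
- main_lever (a joint): angle (rad) of its cam lever about the pivot (along clamp y): 0 = flat, closed, pointing to clamp -x, top 67 to 70 mm above the bench; positive = raised. 85 mm long, 24 wide at the end. Starts at 0.6 to 0.8, stops at 0 and 0.85, stays where left. A straight push down of 3 to 8 N at x=-60 mm of the clamp closes it
- work_frame: the black grille frame, 117 x 39 x 18 mm, loose, lying across the clamp in the nest on the base (its underside 12 mm above the bench), centred at x=-50 mm of the clamp. Origin: centre of its underside, x along its length
- main_pad: rubber pad 36 x 20 mm on a spring under the lever end of that clamp's strap; it presses on the frame (about 6 N) once nut and lever are set. Its origin is that of the clamp, moving up and down with the strap
- spare_nut (a joint): wing nut angle of the empty clamp, same meaning; to be left alone
- spare_lever (a joint): lever angle of the empty clamp, same meaning; to be left alone

How it is judged:
By the outcome, as a careful person would: the job done as asked, in the order asked, and still so for the second after the job is handed in, with the robot touching nothing.
It also fails if it takes over 40 s, if anything falls off the work surface, if the arm or the gripper's body presses on something with over 40 N, if the wrist force passes 120 N, or if a joint passes its speed limit or range.

## Working session

There is one attempt and no reset: what is moved stays moved. The work goes in short steps, Python scripts to look and compute and a tool call to move; the robot and the scene stay as the last step left them, time stands still between calls to the robot, and variables do not carry over. Pictures are saved under pics/ and viewed, at most 10 in all, crops included, and the job is handed in when it is done.

Besides the shell and the picture viewer there is one more tool, called after "Request:" as name(argument=value, ...) on one line, values as JSON. jog_arm: Moves the arm, as the interface text tells. Its arguments: {"type":"object","properties":{"plan":{"type":"array","items":{"type":"number"}},"grip_force":{"type":"number"}},"required":["plan"]}

```bash
mkdir -p pics; python3 - <<'E'
from bench import *
import cv2,numpy as np
o=get_obs();print(o['t'],o['tool_pos'],o['eef_rot'],o['width'])
for n in("top","side"):
    cv2.imwrite(f'pics/{n}0.png',camera(n));c=get_calibration(n);print(n,np.round(c['intrinsics'],1).tolist(),np.round(c['T'],3).tolist())
E
```

```text
0.0 [ 0.13089424 -0.55935931  0.22163016] [ 9.93407693e-01  1.14631425e-01  1.37132151e-06 -8.90036678e-04] 0.09393308904817732
top [[440.1, 0.0, 274.5], [0.0, 440.1, 204.3], [0.0, 0.0, 1.0]] [[-0.011, -0.99, 0.141, 0.353], [-1.0, 0.009, -0.012, -0.133], [0.011, -0.141, -0.99, 0.957], [0.0, 0.0, 0.0, 1.0]]
side [[435.0, 0.0, 280.5], [0.0, 435.0, 208.8], [0.0, 0.0, 1.0]] [[0.993, -0.075, 0.096, 0.398], [-0.121, -0.556, 0.822, -0.854], [-0.008, -0.828, -0.561, 0.535], [0.0, 0.0, 0.0, 1.0]]
```

View pics/top0.png

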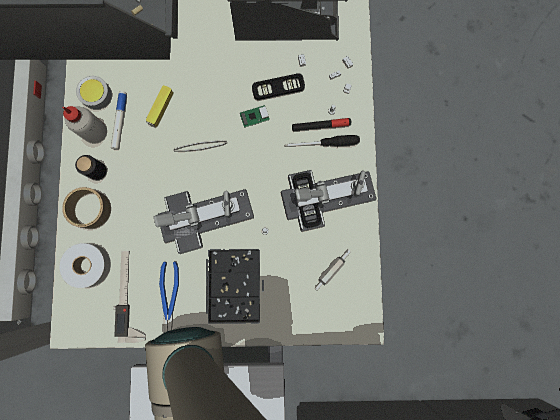

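View pics/side0.png

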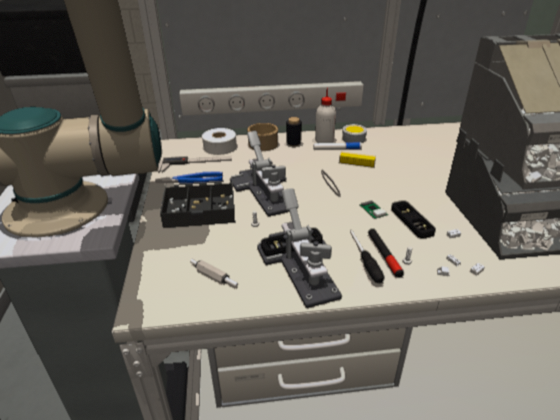

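Top view: the main clamp with the frame is at about (330,198), lever towards image left (+y) and nut at about (362,182). The empty clamp is at (205,215). I'll enlarge both views of the main clamp.

```bash
python3 - <<'E'
import cv2,numpy as np
a=cv2.imread('pics/top0.png')[155:245,270:390];b=cv2.imread('pics/side0.png')[180:310,250:350]
a=cv2.resize(a,None,fx=4,fy=4,interpolation=cv2.INTER_CUBIC);b=cv2.resize(b,None,fx=3.2,fy=3.2,interpolation=cv2.INTER_CUBIC)
c=np.zeros((420,800,3),np.uint8);c[:360,:480]=a;c[:416,480:]=b;cv2.imwrite('pics/crop0.png',c)
E
```

```text
(no output)
```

View pics/crop0.png

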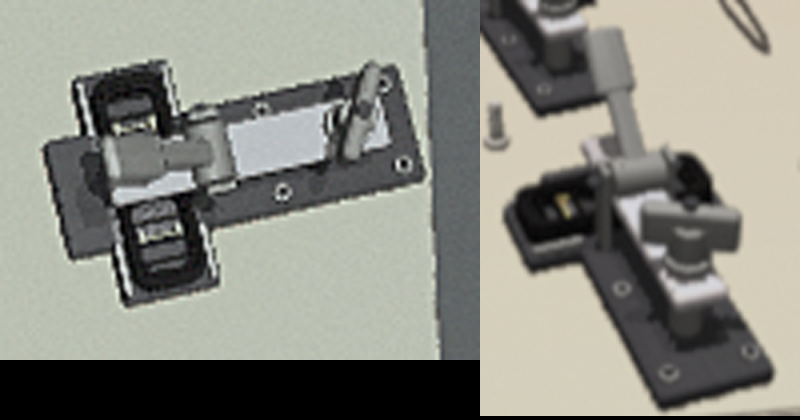

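The crop shows: base corners (397,66), (426,178), (75,260), (44,144); wing ends (374,65) and (348,158), about 0.5 rad clockwise of square. The lever is raised over the nest.

```bash
cat > h.py <<'E'
import numpy as np
from scipy.spatial.transform import Rotation as R
from bench import *
def ray(name,uv,z,cal=None):
    c=cal or get_calibration(name);T=np.array(c['T']);d=T[:3,:3]@np.linalg.solve(np.array(c['intrinsics']),[*uv,1.])
    return T[:3,3]+d*(z-T[2,3])/d[2]
def ang(v): return np.arctan2(v[1],v[0])
E
python3 - <<'E'
from h import *
f=lambda u,v,z:ray('top',(270+(u+.5)/4-.5,155+(v+.5)/4-.5),z)
rt,rb,lb,lt=[f(*p,.012) for p in((397,66),(426,178),(75,260),(44,144))]
c=(rt+rb+lb+lt)/4; ax=(rt+rb-lt-lb);L=np.linalg.norm(ax)/2;ax/=np.linalg.norm(ax)
print('centre',c,'ang',ang(ax),'len',L, np.linalg.norm(rt-rb))
print('nut from base',c+.055*ax,'from end',(rt+rb)/2-.045*ax)
w1,w2=f(374,65,.091),f(348,158,.091);print('nut from wings',(w1+w2)/2,np.linalg.norm(w1-w2),'wing ang',ang(w1-w2))
print('nut ang',ang(ax)+np.pi/2-ang(w1-w2))
T=R.from_quat(get_obs()['eef_rot']).as_matrix();print(T.round(3).tolist())
E
```

```text
centre [ 0.50671408 -0.26265349  0.012     ] ang -1.3547705278750937 len 0.19784183056313515 0.06379245528027154
nut from base [ 0.5185033  -0.31637513  0.012     ] from end [ 0.518272   -0.31532112  0.012     ]
nut from wings [ 0.51883174 -0.3152351   0.091     ] 0.04961224207962569 wing ang -0.30458179061023927
nut ang 0.5206075895300422
[[0.974, 0.228, -0.0], [0.228, -0.974, 0.002], [0.0, -0.002, -1.0]]
```

Request:
jog_arm(plan=[43.3,-14.9,0,0,0,0.535,-0.2,43.3,-14.9,0,0,0,0.535,-0.2,43.3,-14.9,0,0,0,0.535,-0.2,43.3,-14.9,0,0,0,0.535,-0.2,43.3,-14.9,0,0,0,0.535,-0.2,43.3,-14.9,0,0,0,0.535,-0.2,43.3,-14.9,0,0,0,0.535,-0.2,43.3,-14.9,0,0,0,0.535,-0.2,43.3,-14.9,0,0,0,0.535,-0.2,43.3,-14.9,0,0,0,0.535,-0.2,43.3,-14.9,0,0,0,0.535,-0.2,43.3,-14.9,0,0,0,0.535,-0.2], grip_force=20)

```text
t: 1.3
tool_pos: [0.5176, -0.3166, 0.222]
eef_rot: [0.988, -0.152, -0.001, 0.0]
ft_force: [-0.5, 0.2, -0.3]
width: 0.0565
grip_force: 0.0
```

```bash
python3 - <<'E'
from h import *
import cv2
o=get_obs();print(o['t'],o['tool_pos'],o['joint_pos'],o['width'])
c=get_calibration('wrist');cv2.imwrite('pics/w1.png',camera('wrist'));print(np.round(c['T'],3).tolist(),c['intrinsics'])
import json;json.dump({k:np.array(v).tolist() for k,v in c.items()},open('w1.json','w'))
E
```

```text
1.3 [ 0.51759009 -0.31661563  0.22200809] [-0.66268157  0.32491606  1.43431074 -0.00153726  1.38375589  1.21328185] 0.05647243710278981
[[-0.301, -0.919, -0.255, 0.591], [-0.953, 0.291, 0.08, -0.338], [0.001, 0.267, -0.964, 0.385], [0.0, 0.0, 0.0, 1.0]] [[365.51764438   0.         280.02727422]
 [  0.         365.51764438 209.35052738]
 [  0.           0.           1.        ]]
```

View pics/w1.png

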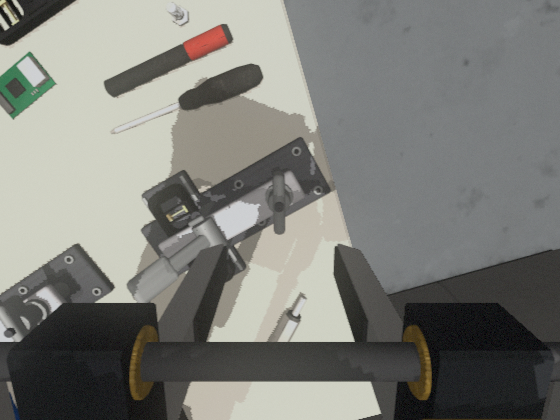

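Wrist view: the wings run straight up the image from about (279,170) to (280,234), centred between the fingers. The lever end is at about (137,285).

```bash
python3 - <<'E'
from h import *
import json
c=json.load(open('w1.json'))
a,b=ray('wrist',(279,170),.09,c),ray('wrist',(280,234),.09,c);print((a+b)/2,np.linalg.norm(a-b),ang(a-b))
# base end corners z=.012: (303,138),(329,189)
p,q=ray('wrist',(303,138),.012,c),ray('wrist',(329,189),.012,c);print(p,q,ang(p-q)-np.pi/2,np.linalg.norm(p-q))
v=p-q;print((p+q)/2)
T=R.from_quat(get_obs()['eef_rot']).as_matrix();t=get_obs()['tool_pos'];print(ang(T[:,1]),ang(T[:,0]),T.T@(np.array([.5185,-.3155,.080])-t))
E
```

```text
[ 0.51844006 -0.3150313   0.09      ] 0.055019432167521254 -0.2914890870071207
[ 0.55620084 -0.35169321  0.012     ] [ 0.49785028 -0.36259743  0.012     ] -1.3860529595379718 0.05936066788228157
[ 0.52702556 -0.35714532  0.012     ]
-1.8769852785009136 -0.3061902067154245 [ 0.00099395 -0.00204879  0.14220796]
```

Request:
jog_arm(plan=[0,0,4,0,0,0,-0.2,0,0,8,0,0,0,-0.2,0,0,11,0,0,0,-0.2,0,0,13,0,0,0,-0.2,0,0,14,0,0,0,-0.2,0,0,14,0,0,0,-0.2])

```text
t: 1.95
tool_pos: [0.5168, -0.3169, 0.0815]
eef_rot: [0.988, -0.153, -0.001, -0.0]
ft_force: [0.2, 0.4, 0.4]
width: 0.056
grip_force: 0.0
```

```bash
python3 - <<'E'
from h import *
import cv2
o=get_obs();print(o['t'],o['tool_pos'],o['ft_force'])
c=get_calibration('wrist');cv2.imwrite('pics/w2.png',camera('wrist'))
import json;json.dump({k:np.array(v).tolist() for k,v in c.items()},open('w2.json','w'))
E
```

```text
1.95 [ 0.5167658  -0.31685489  0.08145146] [0.1947995  0.43801337 0.36645472]
```

View pics/w2.png

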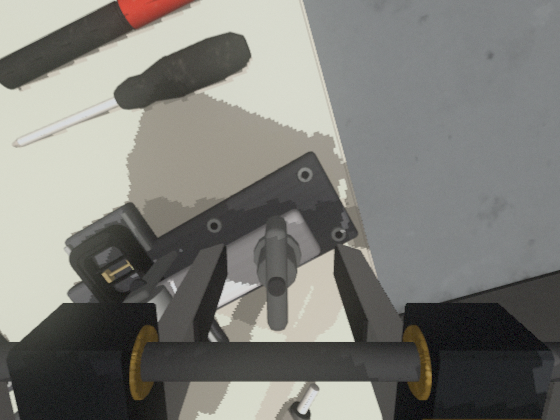

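The wings, (276,220) to (278,325), lie between the fingertips at columns 220 and 340, parallel to the finger faces.

```bash
python3 - <<'E'
from h import *
import json
c=json.load(open('w2.json'))
a,b=ray('wrist',(276,219),.091,c),ray('wrist',(278,328),.091,c);m=(a+b)/2;print(m,np.linalg.norm(a-b),ang(a-b))
p,q=ray('wrist',(313,152),.012,c),ray('wrist',(357,236),.012,c);print(ang(p-q)-np.pi/2,np.linalg.norm(p-q))
o=get_obs();T=R.from_quat(o['eef_rot']).as_matrix();print(ang(T[:,0]),T.T@(m-o['tool_pos']))
E
```

```text
[ 0.51974453 -0.31486121  0.091     ] 0.05453078442679749 -0.29404943271669426
-1.3759592786049888 0.06420109200469865
-0.3068585980460577 [ 0.00111613 -0.00285809 -0.00829157]
```

Request:
jog_arm(plan=[0.12,-0.24,0.1,0,0,0,-0.2,0.12,-0.24,0.1,0,0,0,0.3,0.12,-0.24,0.1,0,0,0,0.6,0.12,-0.24,0.1,0,0,0,1,0.12,-0.24,0.1,0,0,0,1,0.12,-0.24,0.1,0,0,0,1,0.12,-0.24,0.1,0,0,0,1,0.12,-0.24,0.1,0,0,0,1], grip_force=20)

```text
t: 2.8
tool_pos: [0.5201, -0.316, 0.0817]
eef_rot: [0.988, -0.152, -0.0, 0.002]
ft_force: [-2.2, -5.2, 0.1]
width: 0.0194
grip_force: 20.0
```

```bash
python3 - <<'E'
from h import *
o=get_obs();T=R.from_quat(o['eef_rot']).as_matrix();print(o['t'],o['tool_pos'],ang(T[:,0]),o['ft_force'],o['moment'],o['width'],o['grip_force'],o['joint_pos'][5])
# base long edges in top0, end corner pixels refined by line fit on dark mask
import cv2
im=cv2.imread('pics/top0.png');g=cv2.cvtColor(im,cv2.COLOR_BGR2GRAY)
# long lower/upper edges between nest and nut end, gradient peak per column
for c0,c1,u0,v0,u1,v1 in((322,365,318,181,366,171.5),(329,374,329,210.7,374,200)):
    P=[]
    for u in range(c0,c1):
        v=v0+(v1-v0)*(u-u0)/(u1-u0);r=np.arange(int(v)-4,int(v)+6);d=np.abs(np.diff(g[r,u].astype(float)));d[d<15]=0
        if d.sum()>0:P.append(ray('top',(u,(d*(r[:-1]+.5)).sum()/d.sum()),.012)[:2])
    l=cv2.fitLine(np.float32(P),cv2.DIST_HUBER,0,.001,.001).ravel();print(len(P),(ang(l[:2])),l)
E
```

```text
2.8 [ 0.52009928 -0.31598687  0.08167696] -0.30452318504567094 [-2.15009298 -5.16490103  0.1286843 ] [-0.89442629  0.44246975 -0.03565773] 0.019364304445016932 20.000957250595093 1.2184335849593249
43 -1.3620516 [ 0.20723215 -0.9782918   0.54639554 -0.28954163]
45 -1.3566108 [ 0.21255167 -0.97714984  0.4818604  -0.30381402]
```

```bash
python3 - <<'E'
from h import *
import cv2
a=camera('wrist')[200:380,180:380];b=camera('side')[200:300,250:350]
c=np.zeros((440,800,3),np.uint8);c[:396,:440]=cv2.resize(a,(440,396));c[:360,440:]=cv2.resize(b,(360,360),interpolation=cv2.INTER_CUBIC);cv2.imwrite('pics/g1.png',c)
E
```

```text
(no output)
```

View pics/g1.png

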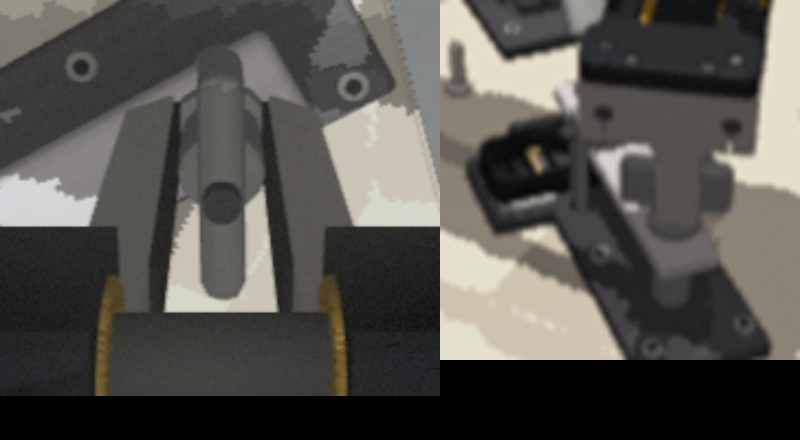

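The fingertips are gripping the round hub below the wings, 19 mm across. I'll open, rise 7 mm and close again.

Request:
jog_arm(plan=[0,0,0,0,0,0,0.2,0,0.05,-0.2,0,0,0,0.2,0,0.1,-0.7,0,0,0,0.2,0,0.1,-0.7,0,0,0,0.4,0,0.1,-0.7,0,0,0,1,0,0.1,-0.7,0,0,0,1,0,0.1,-0.7,0,0,0,1,0,0.1,-0.7,0,0,0,1,0,0.1,-0.7,0,0,0,1], grip_force=20)

```text
t: 3.8
tool_pos: [0.5201, -0.316, 0.0886]
eef_rot: [0.988, -0.152, 0.0, 0.001]
ft_force: [-1.8, -3.0, 0.6]
width: 0.0193
grip_force: 20.0
```

```bash
python3 - <<'E'
from h import *
o=get_obs();T=R.from_quat(o['eef_rot']).as_matrix();print(o['t'],o['tool_pos'],ang(T[:,0]),o['moment'],o['width'],o['grip_force'],o['joint_pos'][5])
E
```

```text
3.8 [ 0.52009215 -0.31603512  0.08861754] -0.30501706843896226 [-0.6385908   0.35613546 -0.01407004] 0.019327212749589068 20.000384151935577 1.2169137910792622
```

Request:
jog_arm(plan=[0,0,0,0,0,0,0.3,0,0.05,-0.2,0,0,0,0.3,0,0.05,-0.6,0,0,0,0.3,0,0.05,-0.6,0,0,0,0.4,0,0.05,-0.6,0,0,0,1,0,0.05,-0.6,0,0,0,1,0,0.05,-0.6,0,0,0,1,0,0.05,-0.6,0,0,0,1], grip_force=20)

```text
t: 4.6
tool_pos: [0.52, -0.3161, 0.0946]
eef_rot: [0.988, -0.152, 0.0, 0.0]
ft_force: [-1.7, -1.9, 0.2]
width: 0.0186
grip_force: 20.0
```

```bash
python3 - <<'E'
from h import *
import cv2
o=get_obs();T=R.from_quat(o['eef_rot']).as_matrix();print(o['t'],o['tool_pos'],ang(T[:,0]),o['moment'],o['width'],o['grip_force'],o['joint_pos'][5])
a=camera('wrist')[200:380,180:380];b=camera('side')[200:300,250:350]
c=np.zeros((440,800,3),np.uint8);c[:396,:440]=cv2.resize(a,(440,396));c[:360,440:]=cv2.resize(b,(360,360),interpolation=cv2.INTER_CUBIC);cv2.imwrite('pics/g2.png',c)
E
```

```text
4.6 [ 0.52003819 -0.31607378  0.09456305] -0.30511429190967115 [-0.28686367  0.12826571  0.00336732] 0.018649643809144037 20.000120401382446 1.216126254040226
```

View pics/g2.png

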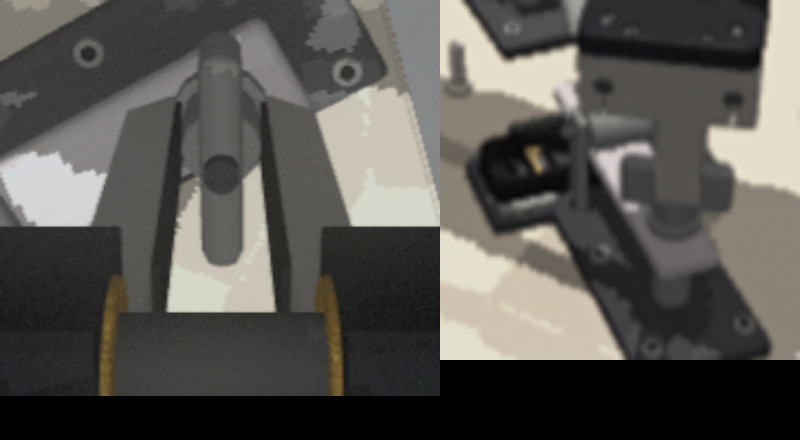

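The fingers are still stopped by the hub, which reaches up among the wings; there is a gap on both sides of the wing. I'll go 5 mm higher.

Request:
jog_arm(plan=[0,0,0,0,0,0,0.3,0,0.03,-0.2,0,0,0,0.3,0,0.03,-0.5,0,0,0,0.3,0,0.03,-0.5,0,0,0,0.4,0,0.03,-0.5,0,0,0,1,0,0.03,-0.5,0,0,0,1,0,0.03,-0.5,0,0,0,1,0,0.03,-0.5,0,0,0,1], grip_force=20)

```text
t: 5.5
tool_pos: [0.5199, -0.3161, 0.0995]
eef_rot: [0.988, -0.152, -0.0, 0.0]
ft_force: [0.2, -0.5, -0.2]
width: 0.0097
grip_force: 20.0
```

```bash
python3 - <<'E'
from h import *
o=get_obs();T=R.from_quat(o['eef_rot']).as_matrix();print(o['t'],o['tool_pos'],ang(T[:,0]),o['moment'],o['width'],o['grip_force'],o['joint_pos'][5])
E
```

```text
5.5 [ 0.51990121 -0.31607355  0.09945226] -0.3049598616619822 [-0.02022523  0.04572963  0.118934  ] 0.00973902935537663 19.985931515693665 1.2155326148313426
```

Now on the wings (9.7 mm). Turn clockwise by 1.054 to the strap direction (-1.359), following 2 mm down.

Request:
jog_arm(plan=[0,0,0,0,0,0.1,1,0,0,0,0,0,0.22,1,0,0,0.05,0,0,0.34,1,0,0,0.05,0,0,0.46,1,0,0,0.1,0,0,0.58,1,0,0,0.1,0,0,0.7,1,0,0,0.15,0,0,0.82,1,0,0,0.15,0,0,0.93,1,0,0,0.2,0,0,1.02,1,0,0,0.2,0,0,1.055,1,0,0,0.2,0,0,1.055,1,0,0,0.2,0,0,1.055,1], grip_force=30)

```text
t: 6.7
tool_pos: [0.5183, -0.3175, 0.0993]
eef_rot: [0.778, -0.629, 0.0, 0.002]
ft_force: [-6.3, -1.4, 9.5]
width: 0.0093
grip_force: 30.0
```

```bash
python3 - <<'E'
from h import *
import cv2,json
o=get_obs();T=R.from_quat(o['eef_rot']).as_matrix();print(o['t'],o['tool_pos'],ang(T[:,0]),o['moment'],o['width'],o['grip_force'],o['joint_pos'][5])
c=get_calibration('wrist');cv2.imwrite('pics/w3.png',camera('wrist'))
json.dump({k:np.array(v).tolist() for k,v in c.items()},open('w3.json','w'))
E
```

```text
6.7 [ 0.51833929 -0.31752136  0.09933511] -1.35927996673217 [-0.31133436  1.08732185  0.01425726] 0.009322900347857061 29.99483048915863 2.2706194014859626
```

View pics/w3.png

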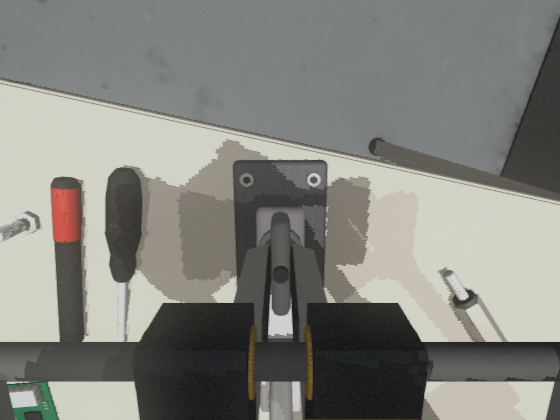

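The wings (281,215)-(280,310) and the base edges (end edge level at row 160) are both aligned with the tool, so the nut is in line. Release, rise and check.

Request:
jog_arm(plan=[0,0,-0.1,0,0,0,0.5,0,0,-0.1,0,0,0,0.4,0,0,-0.1,0,0,0,0.4,0,0,-2,0,0,0,0.4,0,0,-5,0,0,0,0.4,0,0,-9,0,0,0,0.6,-6,0,-12,0,0,0,1,-9,0,-13,0,0,0,1,-10,0,-13,0,0,0,1,-10,0,-13,0,0,0,1], grip_force=20)

```text
t: 7.75
tool_pos: [0.4986, -0.2166, 0.2276]
eef_rot: [0.778, -0.628, -0.0, 0.0]
ft_force: [0.4, 0.0, -0.2]
width: 0.0001
grip_force: 0.0
```

```bash
python3 - <<'E'
from h import *
import cv2,json
o=get_obs();T=R.from_quat(o['eef_rot']).as_matrix();print(o['t'],o['tool_pos'],ang(T[:,0]),o['width'],o['joint_pos'])
c=get_calibration('wrist');cv2.imwrite('pics/w4.png',camera('wrist'))
json.dump({k:np.array(v).tolist() for k,v in c.items()},open('w4.json','w'))
ax=np.array([np.cos(-1.359),np.sin(-1.359)])
n=np.array([.5187,-.3155]);p=n-.115*ax;print('push xy',p,'shift',T.T@(np.array([*p,.2])-o['tool_pos']))
E
```

```text
7.75 [ 0.4985967  -0.21663782  0.22757707] -1.3577545299162816 0.0001428777391618877 [-5.37732656e-01  2.25812304e-01  1.56187040e+00 -2.41313083e-04
  1.35400415e+00  2.39087013e+00]
push xy [ 0.49452511 -0.20306969] shift [-0.01412524  0.00110444  0.0275758 ]
```

View pics/w4.png

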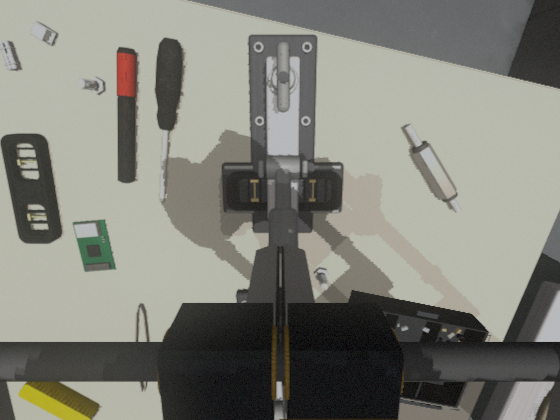

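The wings (283,45)-(283,110) are parallel to the strap and the frame is undisturbed; the lever is under the closed fingers on the centre line. Now I'll press it down at x=-60.

Request:
jog_arm(plan=[-1.4,0.1,4,0,0,0,1,-1.4,0.1,8,0,0,0,1,-1.4,0.1,9.5,0,0,0,1,-1.4,0.1,10,0,0,0,1,-1.4,0.1,10.5,0,0,0,1,-1.4,0.1,11,0,0,0,1,-1.4,0.1,11.4,0,0,0,1,-1.4,0.1,11.8,0,0,0,1,-1.4,0.1,12.2,0,0,0,1,-1.4,0.1,12.6,0,0,0,1,-1.4,0.1,13,0,0,0,1,-1.4,0.1,13.4,0,0,0,1])

```text
t: 9.0
tool_pos: [0.495, -0.2043, 0.0932]
eef_rot: [0.778, -0.629, -0.0, -0.0]
ft_force: [-0.9, 2.4, 3.9]
width: 0.0004
grip_force: 1.7
```

Request:
jog_arm(plan=[0,0,0.2,0,0,0,1,0,0,0.4,0,0,0,1,0,0,0.6,0,0,0,1,0,0,0.7,0,0,0,1,0,0,0.8,0,0,0,1,0,0,0.9,0,0,0,1,0,0,0.9,0,0,0,1])

```text
t: 9.7
tool_pos: [0.495, -0.2047, 0.0843]
eef_rot: [0.778, -0.629, -0.0, 0.0]
ft_force: [-0.8, 2.0, 2.7]
width: 0.0003
grip_force: 1.1
```

Request:
jog_arm(plan=[0,0,0.1,0,0,0,1,0,0,0.2,0,0,0,1,0,0,0.2,0,0,0,1,0,0,0.2,0,0,0,1])

```text
t: 10.1
tool_pos: [0.4952, -0.2048, 0.0833]
eef_rot: [0.778, -0.629, 0.0, 0.0]
ft_force: [-2.2, 1.7, 9.1]
width: 0.0006
grip_force: 4.4
```

Request:
jog_arm(plan=[0,0,0.1,0,0,0,1,0,0,0.15,0,0,0,1,0,0,0.15,0,0,0,1])

```text
t: 10.4
tool_pos: [0.4953, -0.205, 0.0828]
eef_rot: [0.778, -0.629, 0.001, 0.0]
ft_force: [-3.6, 2.9, 14.1]
width: 0.0004
grip_force: 8.4
```

Request:
jog_arm(plan=[0,0,-1,0,0,0,1,0,0,-4,0,0,0,1,0,0,-8,0,0,0,1,-5,0,-12,0,0,0,1,-9,0,-15,0,0,0,1,-11,0,-16,0,0,0,1,-11,0,-16,0,0,0,1,-11,0,-16,0,0,0,1])

```text
t: 11.2
tool_pos: [0.4726, -0.0976, 0.2412]
eef_rot: [0.778, -0.628, 0.001, 0.0]
ft_force: [-1.0, -0.8, -0.6]
width: 0.0008
grip_force: 0.0
```

```bash
python3 - <<'E'
from h import *
import cv2
c=np.zeros((560,800,3),np.uint8)
t=camera('top')[160:235,270:390];s=camera('side')[200:310,250:350];w=camera('wrist')[:260,140:420]
c[:250,:400]=cv2.resize(t,(400,250),interpolation=cv2.INTER_CUBIC);c[:440,400:]=cv2.resize(s,(400,440),interpolation=cv2.INTER_CUBIC);c[255:515,60:340]=w
cv2.imwrite('pics/end.png',c)
E
```

```text
(no output)
```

View pics/end.png

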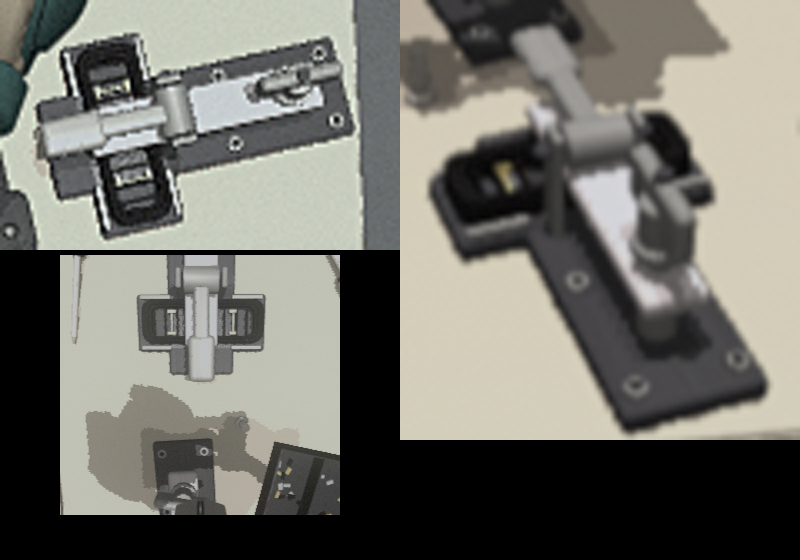

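The wings lie along the strap, from (255,88) to (340,72) in the top crop. The lever is flat with its end just past the base at (40,135), and the frame still sits in its nest. Handing in.

```bash
python3 -c "
from bench import *
print(job_done())"
```

```text
the job is handed in; nothing more can be done
None
```

I turned the main clamp's wing nut clockwise into line with the strap, then pressed its lever flat onto its stop. In the last pictures the frame still sits in its nest; I did not touch the empty clamp, and I handed the job in at about 11 s.

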